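# Turn a shell half pearly side up against the tray's side

## Robot

A 7-joint arm with a two-finger parallel gripper is mounted at the origin on the work surface. World frame = base frame: x ahead of the robot, y to its left, z up, the work surface at z = 0. Lengths are in m, angles in rad, forces in N, time in s.
With the tool pointing down it reaches from about 0.35 to 0.9 m from the base axis. Payload 8.1 kg.
Tool frame: the origin (TCP) lies midway between the tips of the shut fingers; the grasp point (between the pads) lies 19 mm behind it; z points along the fingers, y is the line along which they close (so a half turn about z gives the same grasp; the last joint's range is limited). The gripper opens to 92 mm and grips with 3 to 60 N. Pads are 19 mm wide; open, the fingers measure 130 mm over their backs; the gripper's body (75 mm by 190 mm) begins 47 mm behind the grasp point.
Start: joints at [1.024, 0.434, 0.025, 1.573, -0.012, 1.134, -0.075], TCP at [0.268, -0.564, 0.227] pointing down, gripper open.
Joint ranges: [-2.62, 2.62], [-0.44, 2.09], [-1.27, 1.32], [0.08, 2.57], [-1.32, 4.46], [0.12, 2], [-2.74, 2.74]. Speed limits (rad/s): [2.22, 2.22, 3.01, 3.01, 3.14, 3.14, 3.14].

## Interface

Orientations are given as a rotation vector (axis times angle).
In Python, from workcell import env gives the robot as it stands. The module is installed in compiled form; this text tells all that it offers.
- The arm moves only by the tool jog_arm, never from a script. Its argument "rows" is a list of rows, each an object with "linear": the shift along the tool's x, y, z in mm, a list of three; "twist": the turn about the tool's z in degrees. A call has 1 to 5 rows; each row shifts and turns the commanded pose from where the row before left it, along the tool's axes as they then stand; what a row does not reach is not made up. A row lasts 1/10 s, in which the tool goes at most 50 mm and 8.59 degrees, less where a joint would pass 70% of its speed; a pose out of reach is approached as far as the arm can. A call with a gripper value outside its range is refused whole. "jaw" is the closure in counts, from 0 (fully open) to 255 (shut), set as the call begins (left out, the last holds). The fingers move at their own pace and stop on an object; the grip force is fixed at half the most. Time passes only in rows, so rows that do not move let the fingers close. It gives the time, the measured TCP pose, the force, the opening and the grip force at its end, in the units of the state.
- env.state(): the state, without advancing time (a new reading comes with each control period).
- env.grab_frame(name): name is "scene" or "top"; returns a dict with "image" (400x640x3 uint8, blue, green, red), "vertical_fov" (degrees; the focal length in pixels is half the picture's height over the tangent of half this angle, whatever the lens; pixels are square), "cx", "cy" (the principal point, pixels), "camera_from_world" (4x4, takes a point from world to camera coordinates). Camera axes: x right, y down, z forward; pixel columns grow to the right and rows downward; lengths in m; the calibration is good to about 2 mm. A picture is of the moment at which its call begins. There is no depth.
- env.job_done(): hands the job in; it is judged then, once.
Trained networks look in the newest picture that a camera, given by its name, has taken for a name from the list of things; names that differ only in an ending like _2 or _b are one class to them, and where a whole thing is asked for, a point or a joint stands for the part that bears it (a point fixed in the world has none). Each returns a list of dicts, best first, with "confidence" (0 to 1); they miss things now and then, are a little off and sometimes report something else, mostly with a low value. They report only what shows in the picture. A call takes as long as a camera call. They do not tell look-alikes from the thing itself.
- env.outline_of(camera, thing): "mask" (400x640 bool, what is visible of it) and "rect" ([left, top, right, bottom] in pixels, round what is visible of it).
The state is a dict: "clock": time; "q": joint angles; "joint_vel": joint speeds; "effort": joint torques, N m; "position": TCP position; "tcp_rot": TCP orientation; "contact_force": force on the tool from outside, world axes, zero at the start; "moment": the same for the moment, N m; "opening": opening from 0.0 (shut) to 1.0 (fully open); "gripper_force": force on a finger pad.
Only numpy, scipy, OpenCV 4.12 (cv2) and the standard library are available. Lean on these libraries where they do the work, as an engineer would, in place of code of your own. Each camera call takes 0.05 s, during which the arm holds its last target. There are 200 camera calls.

## Task

Of the three pearl-shell halves in the deep green tray, one lies face down with its dark crusty outside showing. Without picking it up, push it against the tray's far sloping side (the long side away from the robot) until it rides up and leans on that side's rim, then tip its raised lip back over towards the robot so that it ends lying still on the tray floor, pearly side up for grading. Leave the other two shell halves where they lie.

Things in the scene. Friction and masses are not known exactly. Their poses are not given: they have to be found in the camera images.
- shell: shell half to turn: 91 mm from straight hinge edge (x=-45 mm) to round lip (x=+46), 86 mm wide, 60-105 g; dark crusty outside, whitish pearly inside. Origin: centre of pearly face; x points hinge to lip, z out of the crusty side. 9 mm thick from hinge to x=10, then thinning to 4 at the lip. Starts flat on the floor, crusty side up, x within 0.4 rad of the tray's x, in any of three places in a row
- shell_lip (a point): middle of that shell's round lip edge: shell frame (46, 0, 2) mm
- shell_hinge (a point): middle of that shell's straight hinge edge (72 mm wide, 9 mm high, flat face): shell frame (-45, 0, 4.5) mm. The shell's centre of mass lies about 37 mm from this edge
- tray: deep green tray, fixed, 360 x 520 mm over the rim, 54 mm high. Origin: centre of its underside; x points to the far long side, y left. Flat floor 260 x 420 mm, 4 mm above the bench. The sides slope out with a rounded foot: going outwards from the floor's edge they are 14 mm above the floor at 19 mm, 30 at 31 and 50 (rim) at 40, then a flat rim 10 mm wide
- far_foot (a point): middle of the line where the far sloping side meets the floor: tray frame (130, 0, 4) mm. Friction of the wet shell on the tray is 0.45 to 0.55: a shell pushed up till its hinge edge reaches this line rests on the rim at about 50 degrees, lip about 70 mm above the floor and 56 mm beyond this line, and stays leaning there when let go
- shell_b: second shell half, same size, already pearly side up, to be left alone; origin at the centre of its underside, x towards its lip
- shell_c: third shell half, same size, already pearly side up, to be left alone; origin at the centre of its underside, x towards its lip
Mind the look-alikes: they are no part of the job. Leave any pink, purple or red look-alike of the shell alone.

How it is judged:
By the outcome, as a careful person would: the job done as asked, in the order asked, and still so for the second after the job is handed in, with the robot touching nothing.
It also fails if it takes over 61 s, if anything falls off the work surface, if the arm or the gripper's body presses on something with over 40 N, if the wrist force passes 120 N, or if a joint passes its speed limit or range.

## Working session

There is one attempt and no reset: what is moved stays moved. The work goes in short steps, Python scripts to look and compute and a tool call to move; the robot and the scene stay as the last step left them, time stands still between calls to the robot, and variables do not carry over. Pictures are saved under pics/ and viewed, at most 10 in all, crops included, and the job is handed in when it is done.

Besides the shell and the picture viewer there is one more tool, called as name([rows], argument=value, ...), one row to a line, values as JSON. jog_arm: Moves the arm, as the interface text tells. Its arguments: {"type":"object","properties":{"rows":{"type":"array"},"jaw":{"type":"number"}},"required":["rows"]}

```bash
mkdir -p pics; cat > h.py <<'E'
import numpy as np, cv2
from workcell import env
def ray(f,px,z):
    M=np.array(f["camera_from_world"]); h=f["image"].shape[0]
    F=h/2/np.tan(np.radians(f["vertical_fov"])/2)
    d=np.array([(px[0]-f["cx"])/F,(px[1]-f["cy"])/F,1.]); R=M[:3,:3]; c=-R.T@M[:3,3]; d=R.T@d
    return c+d*(z-c[2])/d[2]
def proj(f,p):
    M=np.array(f["camera_from_world"]); h=f["image"].shape[0]
    F=h/2/np.tan(np.radians(f["vertical_fov"])/2)
    q=M[:3,:3]@np.array(p)+M[:3,3]; return np.array([F*q[0]/q[2]+f["cx"],F*q[1]/q[2]+f["cy"]])
def st():
    s=env.state(); print(s["clock"],np.round(s["position"],4),np.round(s["tcp_rot"],3),np.round(s["contact_force"],1),s["opening"])
E
python3 - <<'E'
from h import *
ims=[]
for n in("top","scene"):
    f=env.grab_frame(n); cv2.imwrite(f"pics/{n}0.png",f["image"])
    print(n,np.round(np.linalg.inv(f["camera_from_world"])[:3,3],3))
    for t in("shell","tray"):
        for d in env.outline_of(n,t):
            m=d["mask"].astype(np.uint8); c=max(cv2.findContours(m,0,2)[0],key=cv2.contourArea)
            z=.012 if t=="shell" else .054
            mm=cv2.moments(c); cen=(mm['m10']/mm['m00'],mm['m01']/mm['m00'])
            print(t,round(d["confidence"],2),d["rect"],np.round(cen),np.round(ray(f,cen,z),3), f["image"][d["mask"]].mean(0).round())
            W=np.array([ray(f,p[0],z)[:2] for p in c],np.float32); print("  minrect",cv2.minAreaRect(W))
st()
E
```

```text
top [0.258 0.025 1.02 ]
shell 0.95 [354.6, 143.7, 395.8, 178.9] [377. 161.] [ 0.516 -0.088  0.012] [147. 152. 146.]
  minrect ((0.5193588733673096, -0.08779764175415039), (0.09119133651256561, 0.0940275564789772), 74.56251525878906)
shell 0.88 [446.9, 257.0, 488.9, 298.5] [469. 275.] [ 0.238 -0.293  0.012] [125. 106. 165.]
  minrect ((0.240304633975029, -0.295448899269104), (0.08591574430465698, 0.0901964008808136), 45.134986877441406)
shell 0.76 [256.3, 149.1, 289.9, 184.2] [273. 165.] [0.509 0.171 0.012] [151. 154. 150.]
  minrect ((0.5121057629585266, 0.17068526148796082), (0.08785654604434967, 0.09166085720062256), 80.78965759277344)
shell 0.74 [455.8, 185.9, 497.7, 229.3] [476. 206.] [ 0.399 -0.321  0.012] [ 37.  40. 157.]
  minrect ((0.40217798948287964, -0.3198366165161133), (0.090922512114048, 0.09117911756038666), 35.08067321777344)
shell 0.7 [307.6, 151.1, 341.1, 189.2] [324. 170.] [0.496 0.042 0.012] [55. 67. 68.]
  minrect ((0.4982278645038605, 0.04332135245203972), (0.08415156602859497, 0.09126763045787811), 89.03776550292969)
shell 0.6 [165.9, 187.3, 204.3, 221.7] [184.
[... 1433 characters left out ...]
l 0.56 [170.3, 194.9, 210.1, 223.6] [190. 208.] [ 0.41  -0.317  0.012] [ 48.  50. 190.]
  minrect ((0.4108785390853882, -0.3159381151199341), (0.09521376341581345, 0.08576206117868423), 36.45186996459961)
tray 0.87 [226.5, 156.9, 456.2, 280.1] [334. 219.] [0.522 0.039 0.054] [ 71. 131.  52.]
  minrect ((0.4879462718963623, 0.04799605906009674), (0.3723393678665161, 0.5226589441299438), 0.8368878960609436)
tray 0.33 [320.9, 210.0, 355.7, 241.6] [336. 225.] [0.542 0.04  0.054] [55. 71. 68.]
  minrect ((0.5409205555915833, 0.041985683143138885), (0.08242998272180557, 0.08876676857471466), 84.68214416503906)
0.3 [ 0.2682 -0.5643  0.2265] [-3.064 -0.691  0.   ] [ 0.5 -0.9  0.2] 0.9984665249819747
```

View pics/top0.png

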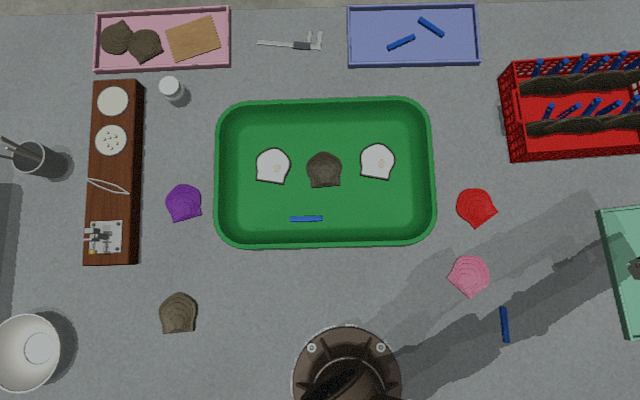

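View pics/scene0.png

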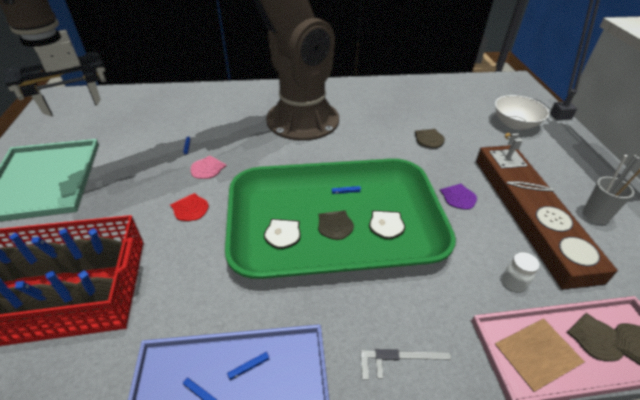

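The top view has the tray at px 215-438 x 96-249. The dark shell is in the middle at (324,170) with its straight edge towards the robot, between two white shells at (273,165) and (377,161). A blue stick lies at (306,219). The pink, purple and red look-alikes, and another dark shell at (178,313), are outside the tray. Next I'll get the shell's yaw and the tray axes.

```bash
python3 - <<'E'
from h import *
f=env.grab_frame("top"); g=env.grab_frame("scene")
for n,F in(("top",f),("scene",g)):
    for d in env.outline_of(n,"shell"):
        if F["image"][d["mask"]].mean()<75 and 0.44<ray(F,[(d["rect"][0]+d["rect"][2])/2,(d["rect"][1]+d["rect"][3])/2],.012)[0]<.6:
            c=max(cv2.findContours(d["mask"].astype(np.uint8),0,1)[0],key=cv2.contourArea)
            W=np.array([ray(F,p[0],.010)[:2] for p in c])
            for b in np.arange(W[:,1].min(),W[:,1].max(),.006):
                s=W[abs(W[:,1]-b)<.003]
                if len(s): print(n,round(b,3),s[:,0].min().round(4),s[:,0].max().round(4))
    d=env.outline_of(n,"tray")[0]; c=max(cv2.findContours(d["mask"].astype(np.uint8),0,2)[0],key=cv2.contourArea)
    W=np.array([ray(F,p[0],.054)[:2] for p in c]); 
    for lo,hi in((-.1,0),(.1,.2)):
        s=W[(W[:,1]>lo)&(W[:,1]<hi)]; print("tray",n,lo,s[:,0].min(),s[:,0].max())
    print("y",W[:,1].min(),W[:,1].max())
a=cv2.resize(f["image"][135:205,240:405],None,fx=4.8,fy=4.8,interpolation=2)
cv2.imwrite("pics/crop.png",a)
E
```

```text
top 0.001 0.4874 0.518
top 0.007 0.4599 0.5257
top 0.013 0.4599 0.531
top 0.019 0.46 0.5337
top 0.025 0.4602 0.539
top 0.031 0.4578 0.5416
top 0.037 0.4578 0.5417
top 0.043 0.4554 0.5445
top 0.049 0.4555 0.5445
top 0.055 0.4556 0.5421
top 0.061 0.4532 0.5396
top 0.067 0.4534 0.5371
top 0.073 0.4559 0.5321
top 0.079 0.4762 0.5271
top 0.085 0.4889 0.522
tray top -0.1 0.30520738243518347 0.6700275560172803
tray top 0.1 0.3012696120769198 0.6680998269057197
y -0.21989292913077707 0.306010063290012
scene 0.004 0.4672 0.5215
scene 0.01 0.4533 0.5318
scene 0.016 0.4535 0.5388
scene 0.022 0.4542 0.5424
scene 0.028 0.4547 0.5462
scene 0.034 0.452 0.5467
scene 0.04 0.4523 0.5473
scene 0.046 0.4527 0.5478
scene 0.052 0.4532 0.548
scene 0.058 0.4539 0.5458
scene 0.064 0.4544 0.5433
scene 0.07 0.4548 0.5406
scene 0.076 0.4555 0.5379
scene 0.082 0.456 0.5349
scene 0.088 0.4815 0.5321
tray scene -0.1 0.3060409745418684 0.6759811491378781
tray scene 0.1 0.30326924426494173 0.6729346587143394
y -0.21393730059778074 0.3097421056484422
```

View pics/crop.png

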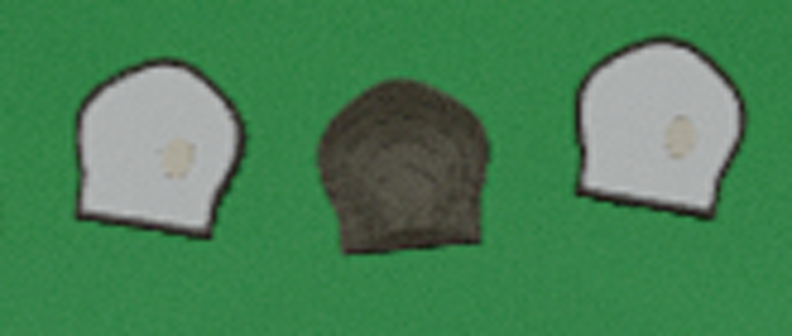

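jog_arm([
  {"linear": [0, 0, 0], "twist": 8},
  {"linear": [0, 0, 0], "twist": 8},
  {"linear": [0, 0, 0], "twist": 8},
  {"linear": [0, 0, 0], "twist": 1.4},
], jaw=172)

```text
clock: 1.0
position: [0.2685, -0.5645, 0.2268]
tcp_rot: [3.141, -0.004, -0.0]
contact_force: [0.1, -0.4, 0.6]
opening: 0.704
gripper_force: 0.0
```

The crop shows the dark shell's hinge along its lower edge, from (347,252) to (480,242), so its yaw is only about 4°. The hinge is at x≈0.456, y≈0.043, and the far foot is at x≈0.616. I'll move behind the hinge.

jog_arm([
  {"linear": [12, -46, 0], "twist": 0},
  {"linear": [12, -46, 0], "twist": 0},
  {"linear": [12, -46, 0], "twist": 0},
  {"linear": [12, -46, 0], "twist": 0},
  {"linear": [12, -46, 0], "twist": 0},
])

```text
clock: 1.5
position: [0.3285, -0.3327, 0.2269]
tcp_rot: [3.141, 0.006, 0.001]
contact_force: [1.1, -0.4, 0.1]
opening: 0.33
gripper_force: 0.0
```

jog_arm([
  {"linear": [12, -46, 0], "twist": 0},
  {"linear": [12, -46, 0], "twist": 0},
  {"linear": [12, -46, 0], "twist": 0},
  {"linear": [12, -46, 0], "twist": 0},
  {"linear": [12, -46, 0], "twist": 0},
])

```text
clock: 2.0
position: [0.3883, -0.1027, 0.2272]
tcp_rot: [3.141, 0.006, 0.002]
contact_force: [2.2, 0.5, -0.1]
opening: 0.323
gripper_force: 0.0
```

jog_arm([
  {"linear": [12, -46, 25], "twist": 0},
  {"linear": [12, -46, 25], "twist": 0},
  {"linear": [12, -46, 25], "twist": 0},
  {"linear": [0, 0, 25], "twist": 0},
  {"linear": [0, 0, 0], "twist": 0},
])

```text
clock: 2.5
position: [0.4198, 0.0249, 0.1298]
tcp_rot: [3.141, 0.01, -0.007]
contact_force: [-0.2, -0.3, -0.2]
opening: 0.328
gripper_force: 0.0
```

jog_arm([
  {"linear": [3, -18, 25], "twist": 0},
  {"linear": [0, 0, 30], "twist": 0},
  {"linear": [0, 0, 30], "twist": 0},
  {"linear": [0, 0, 15], "twist": 0},
  {"linear": [0, 0, 0], "twist": 0},
])

```text
clock: 3.0
position: [0.4239, 0.0407, 0.0313]
tcp_rot: [3.14, 0.001, -0.004]
contact_force: [-0.6, -0.1, -0.4]
opening: 0.327
gripper_force: 0.0
```

```bash
python3 - <<'E'
from h import *
f=env.grab_frame("scene"); st()
cv2.imwrite("pics/s1.png",cv2.resize(f["image"][120:300,220:460],None,fx=3.3,fy=3.3,interpolation=2))
E
```

```text
3.05 [0.4246 0.041  0.0323] [ 3.141e+00  1.000e-03 -1.000e-03] [ 0.  -0.1  1.2] 0.32627452966120685
```

View pics/s1.png

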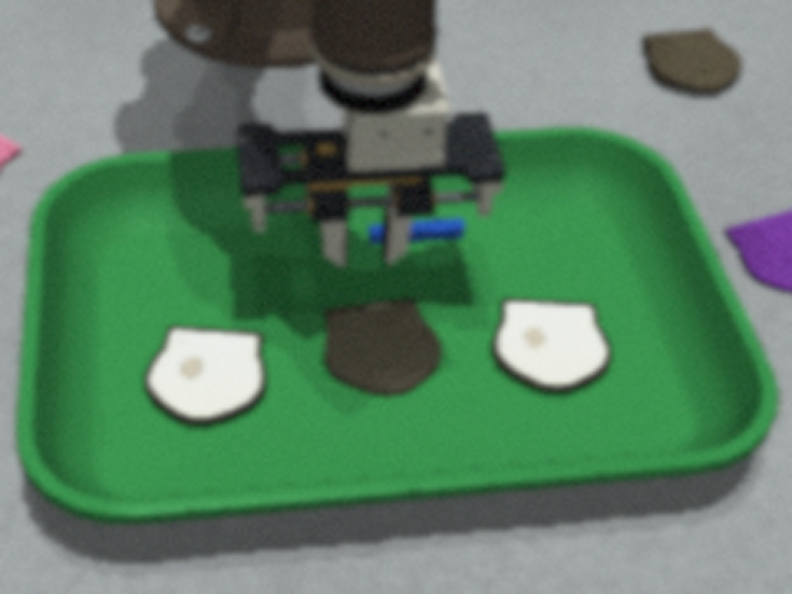

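The fingers (tips around (335,260) and (397,258)) are behind the hinge, which is at about (372,305), and the stick is clear behind them. I'll lower and push.

jog_arm([
  {"linear": [0, -2, 10], "twist": 0},
  {"linear": [0, 0, 10], "twist": 0},
  {"linear": [0, 0, 4], "twist": 0},
  {"linear": [5, 0, 0], "twist": 0},
  {"linear": [5, 0, 0], "twist": 0},
])

```text
clock: 3.55
position: [0.435, 0.0441, 0.008]
tcp_rot: [3.141, 0.001, -0.0]
contact_force: [0.0, -1.5, 0.7]
opening: 0.326
gripper_force: 0.0
```

jog_arm([
  {"linear": [5, 0, 0], "twist": 0},
  {"linear": [6, 0, 0], "twist": 0},
  {"linear": [7, 0, 0], "twist": 0},
  {"linear": [7, 0, 0], "twist": 0},
  {"linear": [7, 0, 0], "twist": 0},
])

```text
clock: 4.05
position: [0.4673, 0.044, 0.0079]
tcp_rot: [3.142, 0.0, 0.0]
contact_force: [-1.2, -0.3, 0.2]
opening: 0.321
gripper_force: 0.2
```

jog_arm([
  {"linear": [8, 0, 0], "twist": 0},
  {"linear": [8, 0, 0], "twist": 0},
  {"linear": [8, 0, 0], "twist": 0},
  {"linear": [8, 0, 0], "twist": 0},
  {"linear": [8, 0, 0], "twist": 0},
])

```text
clock: 4.55
position: [0.5073, 0.0441, 0.0079]
tcp_rot: [3.142, 0.001, 0.0]
contact_force: [-0.1, 0.4, -0.2]
opening: 0.325
gripper_force: 0.2
```

jog_arm([
  {"linear": [6, 0, 0], "twist": 0},
  {"linear": [6, 0, 0], "twist": 0},
  {"linear": [6, 0, 0], "twist": 0},
  {"linear": [6, 0, 0], "twist": 0},
  {"linear": [6, 0, 0], "twist": 0},
])

```text
clock: 5.05
position: [0.5369, 0.0441, 0.0078]
tcp_rot: [3.142, 0.001, -0.0]
contact_force: [-0.6, 0.1, -0.2]
opening: 0.323
gripper_force: 0.3
```

```bash
python3 - <<'E'
from h import *
f=env.grab_frame("scene"); st()
cv2.imwrite("pics/s2.png",cv2.resize(f["image"][120:300,220:460],None,fx=3.3,fy=3.3,interpolation=2))
E
```

```text
5.1 [0.5382 0.0441 0.008 ] [-3.141e+00 -0.000e+00 -2.000e-03] [ 0.1  0.8 -0. ] 0.32429757686952754
```

View pics/s2.png

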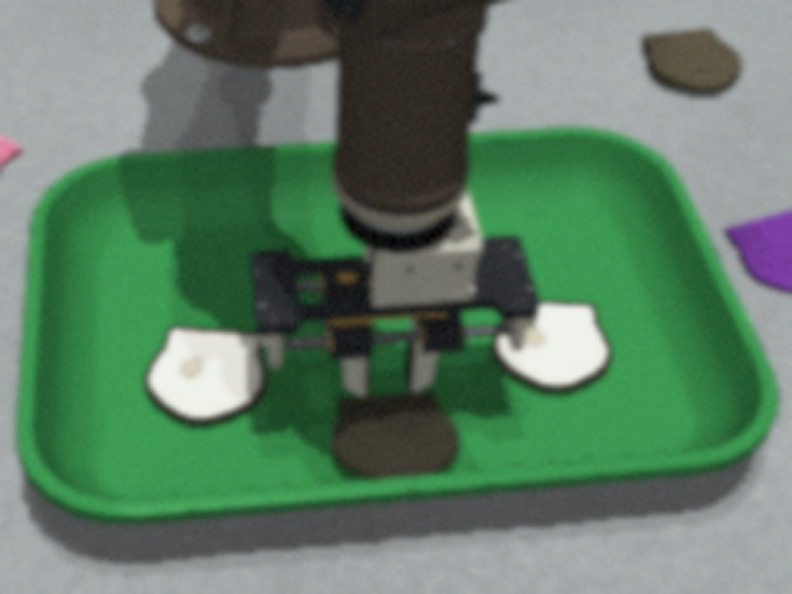

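The shell is at the far wall with its lip at about (395,472), starting to ride up. It is square to the fingers, and the neighbouring shells haven't moved. I'll keep pushing.

jog_arm([
  {"linear": [5, 0, 0], "twist": 0},
  {"linear": [5, 0, 0], "twist": 0},
  {"linear": [5, 0, 0], "twist": 0},
  {"linear": [5, 0, 0], "twist": 0},
  {"linear": [5, 0, 0], "twist": 0},
])

```text
clock: 5.6
position: [0.5621, 0.0441, 0.0079]
tcp_rot: [3.142, 0.001, 0.0]
contact_force: [-0.6, 0.4, -1.1]
opening: 0.33
gripper_force: 0.3
```

jog_arm([
  {"linear": [5, 0, 0], "twist": 0},
  {"linear": [5, 0, 0], "twist": 0},
  {"linear": [5, 0, 0], "twist": 0},
  {"linear": [5, 0, 0], "twist": 0},
  {"linear": [5, 0, 0], "twist": 0},
])

```text
clock: 6.1
position: [0.587, 0.0441, 0.0079]
tcp_rot: [3.142, 0.001, 0.0]
contact_force: [0.3, -0.7, -0.5]
opening: 0.326
gripper_force: 0.2
```

```bash
python3 - <<'E'
from h import *
f=env.grab_frame("scene"); st()
a=cv2.resize(f["image"][180:300,270:430],None,fx=4.5,fy=4.5,interpolation=2)
g=env.grab_frame("top"); b=g["image"][90:180,270:380]
for n,F in(("top",g),("scene",f)):
  print([(n,np.round(d["confidence"],2),np.round(d["rect"])) for d in env.outline_of(n,"shell")][:7], proj(F,(.672,.044,.074)).round())
cv2.imwrite("pics/s3.png",a)
E
```

```text
6.15 [0.588  0.0441 0.008 ] [-3.141e+00 -0.000e+00 -2.000e-03] [ 0.3 -0.6 -0.7] 0.3252346377431111
[('top', np.float64(0.89), array([254., 149., 291., 185.])), ('top', np.float64(0.74), array([166., 186., 204., 221.])), ('top', np.float64(0.63), array([457., 258., 491., 298.]))] [322.  92.]
[('scene', np.float64(0.86), array([192., 155., 225., 178.])), ('scene', np.float64(0.83), array([441., 184., 478., 210.])), ('scene', np.float64(0.75), array([385., 210., 404., 239.])), ('scene', np.float64(0.75), array([266., 219., 303., 252.])), ('scene', np.float64(0.64), array([325., 253., 365., 268.])), ('scene', np.float64(0.56), array([170., 195., 213., 221.]))] [346. 264.]
```

View pics/s3.png

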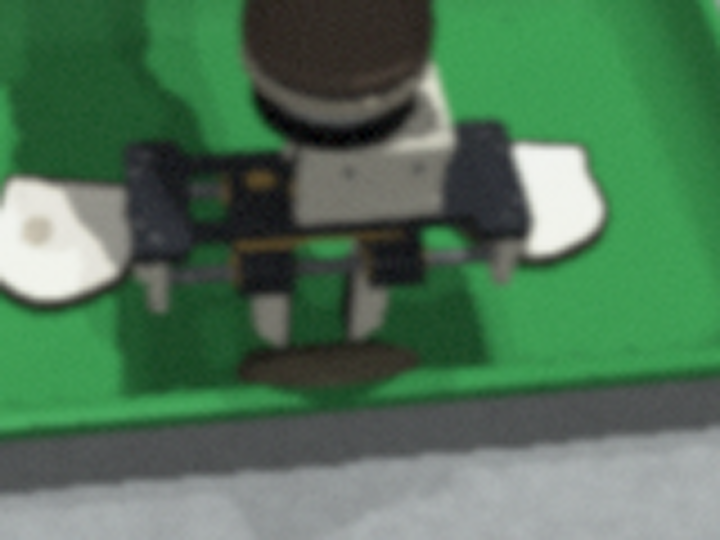

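The shell is riding up steeply, with its lip edge at about (343,266) in the full image. I'll finish the last part gently.

jog_arm([
  {"linear": [3, 0, 0], "twist": 0},
  {"linear": [3, 0, 0], "twist": 0},
  {"linear": [3, 0, 0], "twist": 0},
  {"linear": [2, 0, 0], "twist": 0},
  {"linear": [0, 0, 0], "twist": 0},
])

```text
clock: 6.8
position: [0.598, 0.0441, 0.0079]
tcp_rot: [-3.142, -0.001, -0.0]
contact_force: [-0.3, -0.3, 0.1]
opening: 0.326
gripper_force: 0.0
```

jog_arm([
  {"linear": [-10, 0, 0], "twist": 0},
  {"linear": [-20, 0, 0], "twist": 0},
  {"linear": [-20, 0, -20], "twist": 0},
  {"linear": [-20, 0, -40], "twist": 0},
  {"linear": [-10, 0, -45], "twist": 0},
])

```text
clock: 7.3
position: [0.5138, 0.0438, 0.1127]
tcp_rot: [3.141, 0.002, -0.007]
contact_force: [0.6, -0.8, 0.3]
opening: 0.323
gripper_force: 0.0
```

jog_arm([
  {"linear": [-10, 0, -45], "twist": 0},
  {"linear": [0, 0, -30], "twist": 0},
  {"linear": [-30, 0, 0], "twist": 0},
  {"linear": [-30, 0, 0], "twist": 0},
  {"linear": [-30, 0, 0], "twist": 0},
])

```text
clock: 7.8
position: [0.4157, 0.0439, 0.1879]
tcp_rot: [3.141, 0.001, 0.001]
contact_force: [0.1, 1.1, -0.5]
opening: 0.324
gripper_force: 0.0
```

```bash
python3 - <<'E'
from h import *
f=env.grab_frame("scene"); g=env.grab_frame("top"); st()
a=cv2.resize(f["image"][200:290,270:420],None,fx=4.5,fy=4.5,interpolation=2)
b=cv2.resize(g["image"][85:125,250:400],None,fx=4.5,fy=4.5,interpolation=2)
for n,F in(("top",g),("scene",f)):
  print([(n,np.round(d["confidence"],2),np.round(d["rect"])) for d in env.outline_of(n,"shell")][:7])
  for p in((.672,.044,.074),(.616,.044,.004),(.609,.044,.010)): print(proj(F,p).round(1))
cv2.imwrite("pics/s4.png",np.vstack([a,b]))
E
```

```text
7.9 [0.413  0.0436 0.1876] [ 3.14e+00  2.00e-03 -4.00e-03] [ 1. -1. -0.] 0.3261198415828444
[('top', np.float64(0.95), array([376., 143., 396., 174.])), ('top', np.float64(0.9), array([458., 257., 490., 299.])), ('top', np.float64(0.82), array([456., 186., 497., 228.])), ('top', np.float64(0.78), array([257., 149., 275., 180.])), ('top', np.float64(0.65), array([166., 188., 204., 221.]))]
[322.2  92.3]
[323.2 124.4]
[323.2 126.3]
[('scene', np.float64(0.98), array([368., 210., 406., 242.])), ('scene', np.float64(0.87), array([192., 155., 226., 177.])), ('scene', np.float64(0.83), array([171., 196., 212., 221.])), ('scene', np.float64(0.78), array([441., 184., 477., 208.])), ('scene', np.float64(0.68), array([265., 219., 303., 250.])), ('scene', np.float64(0.48), array([324., 256., 366., 268.]))]
[346.5 264.4]
[341.  263.5]
[340.7 259.4]
```

View pics/s4.png

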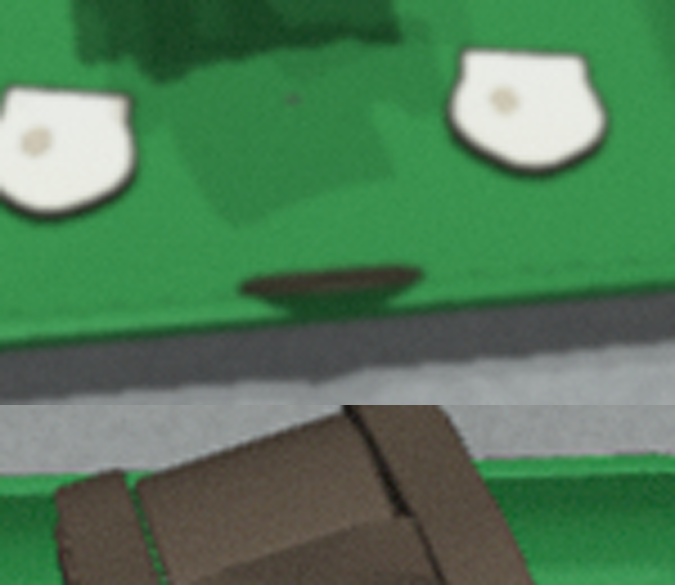

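The shell stays leaning on the far rim at about (345,262) with the arm clear. I'll shut the fingers and go over beyond the lip.

jog_arm([
  {"linear": [45, 1, 0], "twist": 0},
  {"linear": [45, 0, 0], "twist": 0},
  {"linear": [45, 0, 0], "twist": 0},
  {"linear": [45, 0, 0], "twist": 0},
  {"linear": [45, 0, 0], "twist": 0},
], jaw=255)

```text
clock: 8.5
position: [0.6452, 0.0429, 0.1872]
tcp_rot: [3.141, -0.0, 0.001]
contact_force: [0.5, -1.2, 1.6]
opening: 0.008
gripper_force: 0.0
```

jog_arm([
  {"linear": [45, 0, 0], "twist": 0},
  {"linear": [25, 0, 0], "twist": 0},
  {"linear": [0, 0, 30], "twist": 0},
  {"linear": [0, 0, 30], "twist": 0},
  {"linear": [0, 0, 0], "twist": 0},
])

```text
clock: 9.0
position: [0.7103, 0.0425, 0.1224]
tcp_rot: [3.14, 0.0, -0.013]
contact_force: [-0.7, 1.0, -1.1]
opening: 0.002
gripper_force: 0.0
```

jog_arm([
  {"linear": [0, 0, 25], "twist": 0},
  {"linear": [0, 0, 25], "twist": 0},
  {"linear": [0, 0, 15], "twist": 0},
  {"linear": [0, 0, 0], "twist": 0},
  {"linear": [0, 0, 0], "twist": 0},
])

```text
clock: 9.5
position: [0.7134, 0.0433, 0.064]
tcp_rot: [-3.141, -0.0, -0.002]
contact_force: [-0.4, -0.9, 0.3]
opening: 0.005
gripper_force: 0.0
```

```bash
python3 - <<'E'
from h import *
f=env.grab_frame("scene"); st()
cv2.imwrite("pics/s5.png",cv2.resize(f["image"][190:300,270:420],None,fx=4.5,fy=4.5,interpolation=2))
E
```

```text
9.55 [0.7137 0.0434 0.0645] [-3.141e+00 -0.000e+00 -3.000e-03] [-0.4  0.3  0.2] 0.0014327266395434367
```

View pics/s5.png

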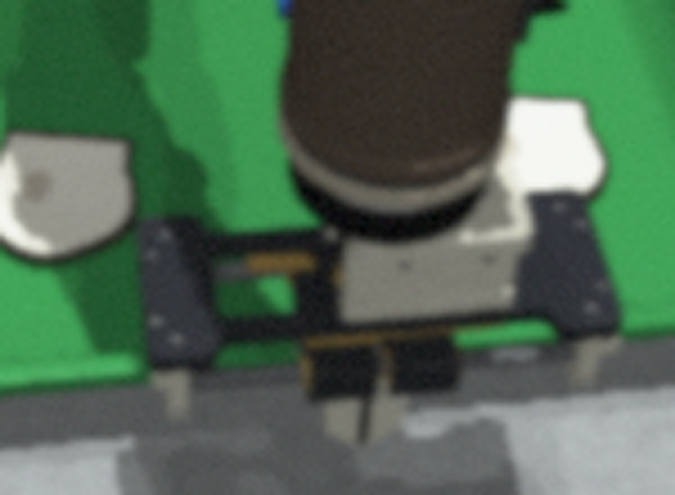

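The fingers are just beyond the rim at (365,440) in the crop, with the tips above rim height and nothing touching. I'll pull the lip back towards the robot.

jog_arm([
  {"linear": [-6, 0, 2.5], "twist": 0},
  {"linear": [-8, 0, 0], "twist": 0},
  {"linear": [-8, 0, 0], "twist": 0},
  {"linear": [-6, 0, 0], "twist": 0},
  {"linear": [-6, 0, 0], "twist": 0},
])

```text
clock: 10.05
position: [0.6781, 0.0431, 0.0608]
tcp_rot: [3.142, 0.001, 0.001]
contact_force: [0.1, -0.0, 0.0]
opening: 0.006
gripper_force: 0.1
```

jog_arm([
  {"linear": [-6, 0, 0], "twist": 0},
  {"linear": [-6, 0, 0], "twist": 0},
  {"linear": [-6, 0, 0], "twist": 0},
  {"linear": [-6, 0, 0], "twist": 0},
  {"linear": [-6, 0, 0], "twist": 0},
])

```text
clock: 10.55
position: [0.6481, 0.0431, 0.0604]
tcp_rot: [3.142, 0.001, -0.0]
contact_force: [0.1, 0.7, 0.2]
opening: 0.003
gripper_force: 0.0
```

jog_arm([
  {"linear": [-5, 0, 0], "twist": 0},
  {"linear": [-5, 0, 0], "twist": 0},
  {"linear": [-5, 0, 0], "twist": 0},
  {"linear": [-5, 0, 0], "twist": 0},
  {"linear": [-5, 0, 0], "twist": 0},
])

```text
clock: 11.05
position: [0.6232, 0.0431, 0.0604]
tcp_rot: [3.142, 0.001, 0.0]
contact_force: [-0.3, -0.3, -0.7]
opening: 0.005
gripper_force: 0.2
```

```bash
python3 - <<'E'
from h import *
f=env.grab_frame("scene"); st()
for d in env.outline_of("scene","shell"): print(round(d["confidence"],2),np.round(d["rect"]),f["image"][d["mask"]].mean(0).round())
cv2.imwrite("pics/s6.png",cv2.resize(f["image"][170:290,250:430],None,fx=4.4,fy=4.4,interpolation=2))
E
```

```text
11.1 [0.6224 0.0432 0.0604] [ 3.141e+00  1.000e-03 -1.000e-03] [-1.2  0.7 -0.1] 0.005773906922913314
0.89 [322. 237. 362. 266.] [104. 113. 111.]
0.86 [173. 196. 213. 221.] [ 53.  55. 207.]
0.65 [442. 186. 477. 208.] [160.  67. 122.]
0.61 [189. 156. 226. 177.] [173. 145. 223.]
0.58 [368. 212. 408. 238.] [181. 193. 185.]
```

View pics/s6.png

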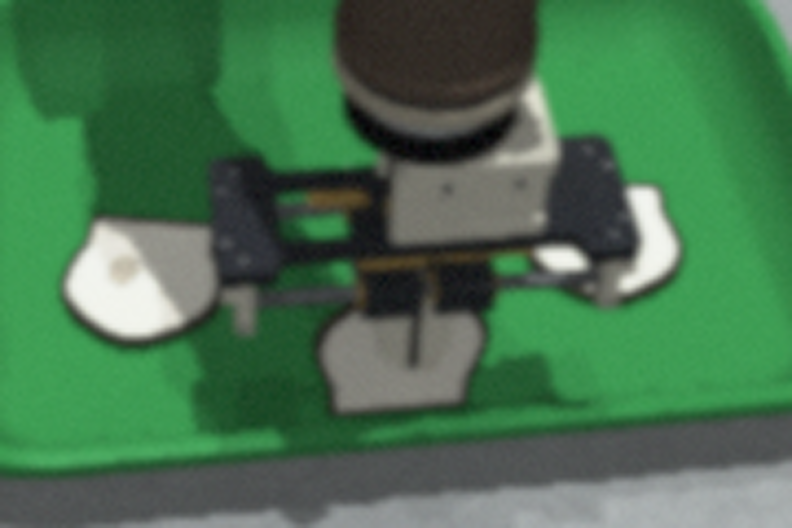

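The pearly side now faces the camera, with its hinge at about (400,410) in the crop, on the foot line. I'll continue the pull until it is surely over, then rise.

jog_arm([
  {"linear": [-5, 0, 0], "twist": 0},
  {"linear": [-5, 0, 0], "twist": 0},
  {"linear": [-5, 0, 0], "twist": 0},
  {"linear": [-5, 0, 0], "twist": 0},
  {"linear": [-5, 0, 0], "twist": 0},
])

```text
clock: 11.65
position: [0.5982, 0.0431, 0.0604]
tcp_rot: [3.142, 0.001, 0.0]
contact_force: [0.4, 0.0, 0.1]
opening: 0.006
gripper_force: 0.0
```

jog_arm([
  {"linear": [-5, 0, 0], "twist": 0},
  {"linear": [-5, 0, 0], "twist": 0},
  {"linear": [0, 0, 0], "twist": 0},
  {"linear": [0, 0, -40], "twist": 0},
  {"linear": [0, 0, -40], "twist": 0},
])

```text
clock: 12.15
position: [0.5877, 0.043, 0.1404]
tcp_rot: [3.141, 0.001, -0.004]
contact_force: [1.3, 0.5, 1.4]
opening: 0.004
gripper_force: 0.0
```

jog_arm([
  {"linear": [0, 0, -40], "twist": 0},
  {"linear": [-45, 0, 0], "twist": 0},
  {"linear": [-45, 0, 0], "twist": 0},
  {"linear": [-45, 0, 0], "twist": 0},
  {"linear": [-45, 0, 0], "twist": 0},
])

```text
clock: 12.65
position: [0.407, 0.043, 0.1804]
tcp_rot: [3.141, 0.0, 0.001]
contact_force: [-0.0, 0.9, 0.2]
opening: 0.007
gripper_force: 0.0
```

```bash
python3 - <<'E'
from h import *
f=env.grab_frame("scene"); st()
for d in env.outline_of("scene","shell"):
    m=np.argwhere(d["mask"]).mean(0)[::-1]; print(round(d["confidence"],2),np.round(d["rect"]),ray(f,m,.012).round(3),f["image"][d["mask"]].mean(0).round())
cv2.imwrite("pics/s7.png",cv2.resize(f["image"][140:290,220:460],None,fx=3.3,fy=3.3,interpolation=2))
E
```

```text
12.7 [0.3985 0.0423 0.1791] [ 3.139e+00  3.000e-03 -1.100e-02] [-10.5   0.6  -1.9] 0.0027494935094595405
0.92 [321. 228. 357. 260.] [0.565 0.041 0.012] [185. 196. 192.]
0.68 [190. 158. 224. 176.] [ 0.25  -0.29   0.012] [160. 133. 213.]
0.65 [172. 194. 211. 222.] [ 0.411 -0.316  0.012] [ 51.  53. 190.]
0.62 [370. 212. 406. 238.] [0.511 0.174 0.012] [193. 203. 199.]
0.62 [266. 218. 305. 254.] [ 0.518 -0.084  0.012] [196. 206. 202.]
```

View pics/s7.png

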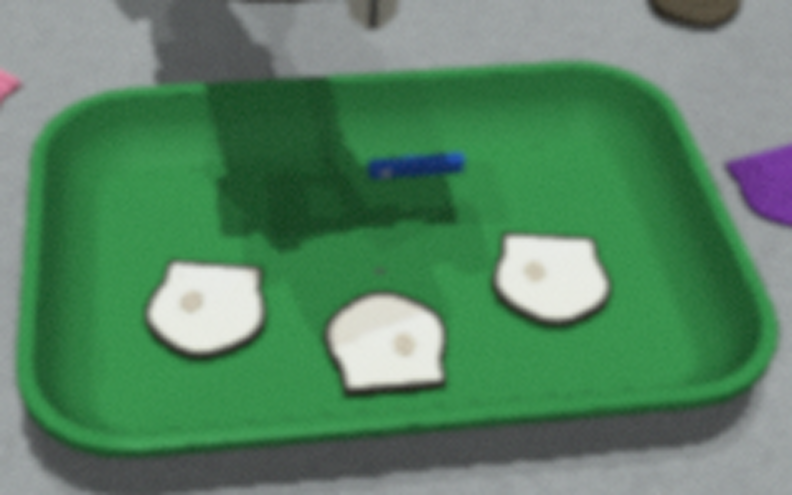

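The turned shell lies flat and pearly side up at (385,345) in the crop. The other two shells haven't moved and the robot is clear. I'll let the arm settle and hand in.

jog_arm([
  {"linear": [0, 0, 0], "twist": 0},
  {"linear": [0, 0, 0], "twist": 0},
  {"linear": [0, 0, 0], "twist": 0},
  {"linear": [0, 0, 0], "twist": 0},
  {"linear": [0, 0, 0], "twist": 0},
])

```text
clock: 13.25
position: [0.409, 0.0431, 0.1802]
tcp_rot: [-3.141, -0.0, 0.001]
contact_force: [0.0, -0.7, -0.8]
opening: 0.004
gripper_force: 0.0
```

```bash
python3 -c "
from h import *
st(); print(env.job_done())"
```

```text
13.25 [0.409  0.0431 0.1802] [-3.141e+00 -0.000e+00  1.000e-03] [ 0.  -0.7 -0.8] 0.004380677508709128
the job is handed in; nothing more can be done
None
```

I pushed the face-down shell up until it leaned on the far rim, then tipped it back so it lies pearly side up on the tray floor; the other two shells stayed put, and I handed the job in at 13.25 s (no verdict was returned).

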